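# Tip the bucket of nuts into the blue bin

## Task

Carry the little bail-handled steel bucket to the blue parts bin and, with its side leaning on the top edge of the bin's steel front gate, whose height you have to find out, tip it over so that all five nuts pour into the blue bin. Then set the empty bucket back upright on the bench top and let go, without disturbing the other things lying around.

Things in the scene. Friction and masses are not known exactly. Their poses are not given: they have to be found in the camera images.
- bucket: round steel bucket, no spout, 75 mm high, 74 mm across the foot, 82 at the rim, wall 3 mm, about 0.3 kg, five nuts in it. Origin: centre of its underside; z towards the mouth; y along its bail pivots. It swings freely under the held bail; with its side on an edge below the pivots, carrying the bail over that edge and then lowering it tips the bucket well past level
- bucket_pivot (a point): point on the bucket's axis midway between the two bail pivots, 58 mm above its underside; turns with the bucket (y along the pivot axis, z towards the mouth). The pivot bosses and bail legs are 104 mm wide over all along y
- bail_grip (a point): centre of the wooden grip of the bail, a bar 66 mm long (y), 14 mm thick (x), 20 mm tall (z), 105 mm from the pivot axis; z points away from the pivots. The grip stands 163 mm above the bench when the bail is upright, and is taken from above, across its 14 mm
- bail (a joint): angle of the bail to the bucket about the bucket's y axis, rad: 0 = bail in line with the bucket's axis, positive = the grip leans to the bucket's +x; -2.7 to 2.7, light friction keeps it where it is left
- bin_blue: blue parts bin, empty, 130 mm (x) by 140 mm (y), 75 mm high, open on top, walls 4 mm, floor 4 mm up; fixed. Origin: centre of its underside; x points from front to back. Before its front wall, at x -70 to -66, stands a steel gate plate 126 mm wide, clamped at some height: its round top edge is 78 to 110 mm above the bench, not reported (feel or see it)
- bin_red: red parts bin with two spark plugs in it, 130 mm (x) by 140 mm (y), 75 mm high, open on top, walls 4 mm, floor 4 mm up; fixed. Origin: centre of its underside; x points from front to back. Before its front wall, at x -70 to -66, stands a steel gate plate 126 mm wide, clamped at some height: its round top edge is 78 to 110 mm above the bench, not reported (feel or see it)
- nut1: bright hex nut, 23 mm over flats, 27 mm over corners, 12 mm thick, 35 g, loose in the bucket at the start. Origin: centre of one face
- nut2: bright hex nut, 23 mm over flats, 27 mm over corners, 12 mm thick, 35 g, loose in the bucket at the start. Origin: centre of one face
- nut3: bright hex nut, 23 mm over flats, 27 mm over corners, 12 mm thick, 35 g, loose in the bucket at the start. Origin: centre of one face
- nut4: bright hex nut, 23 mm over flats, 27 mm over corners, 12 mm thick, 35 g, loose in the bucket at the start. Origin: centre of one face
- nut5: bright hex nut, 23 mm over flats, 27 mm over corners, 12 mm thick, 35 g, loose in the bucket at the start. Origin: centre of one face
- chisel: dark cold chisel, 192x22x17 mm, lying on the bench, a bystander
- tape: roll of beige tape, 104 mm across, 25 mm high, a bystander
- driver: red screwdriver, 242x28x29 mm, lying on the bench, a bystander
- block: softwood block, 115x55x40 mm, a bystander
Not all that is in view belongs to the job. What is shaped like the bucket but pink is not meant.

How it is judged:
By the outcome, as a careful person would: the job done as asked, in the order asked, and still so for the second after the job is handed in, with the robot touching nothing.
It also fails if it takes over 58 s, if anything falls off the work surface, if the arm or the gripper's body presses on something with over 40 N, if the wrist force passes 120 N, or if a joint passes its speed limit or range.

## Robot

A 7-joint arm with a two-finger parallel gripper is mounted at the origin on a cart in front of the work surface, level with it; the furniture and walls round the work are solid. World frame = base frame: x ahead of the robot, y to its left, z up, the work surface at z = 0. Lengths are in m, angles in rad, forces in N, time in s.
With the tool pointing down it reaches from about 0.425 to 1.025 m from the base axis. Payload 9.4 kg.
Tool frame: the origin (TCP) lies at the very end of the fingers, on their centre line; the grasp point (between the pads) lies 19 mm behind it; z points along the fingers, y is the line along which they close (so a half turn about z gives the same grasp; the last joint's range is limited). The gripper opens to 85 mm and grips with 20 to 120 N. Pads are 22 mm wide; open, the fingers measure 114 mm over their backs; the gripper's body (76 mm by 85 mm) begins 54 mm behind the grasp point. The pads swing forward as they close: fully open they stand 13 mm farther back than shut.
Start: joints at [-1.379, 0.599, -0.003, 1.599, 0.002, 0.943, -0.08], TCP at [0.193, 0.699, 0.231] pointing down, gripper open.
Joint ranges: [-2.57, 2.57], [-0.35, 1.97], [-1.29, 1.29], [0.11, 2.56], [-1.05, 4.19], [0.11, 1.86], [-2.63, 2.63]. Speed limits (rad/s): [2.22, 2.22, 3.01, 3.01, 3.14, 3.14, 3.14].

## Interface

Orientations are given as a 3x3 rotation matrix whose columns are the frame's x, y, z axes.
In Python, from station import get_obs, camera, get_calibration, order gives the robot as it stands. The module is installed in compiled form; this text tells all that it offers.
- The arm moves only by the tool jog_arm, never from a script. Its argument "targets" is a list of rows, each a list of 3 entries, a list of its own where there are three numbers: the finger opening in mm, from 0 to 85.4, then the shift along the world's x, y, z in mm, then the turn, a rotation vector about the world's x, y, z in degrees. A call has 1 to 20 rows; each row shifts and turns the commanded pose from where the row before left it; what a row does not reach is not made up. A row lasts 1/10 s, in which the tool goes at most 50 mm and 8.59 degrees, less where a joint would pass 70% of its speed; a pose out of reach is approached as far as the arm can. A call with a gripper value outside its range is refused whole. The fingers move at their own pace and stop on an object; "force" is the grip in N (left out, the last holds). Time passes only in rows, so rows that do not move let the fingers close. It gives the time, the measured TCP pose, the force, the opening and the grip force at its end, in the units of the state.
- get_obs(): the state, without advancing time (a new reading comes with each control period).
- camera(name): name is "side" or "top"; returns (picture, depth): 480x640x3 uint8, red, green, blue; 480x640 float32, m along the optical axis (not along the pixel's ray), 0 where there is no reading.
- get_calibration(name): a dict with "camera_matrix" (3x3 intrinsics, pixels), "extrinsics" (4x4, takes a point from world to camera coordinates). Camera axes: x right, y up, looking along -z (the intrinsics and any distortion apply to the point x, -y, -z); pixel columns grow to the right and rows downward; lengths in m; the calibration is good to about 2 mm. A picture is of the moment at which its call begins. get_calibration takes no time and is no camera call.
- order.job_done(): hands the job in; it is judged then, once.
The state is a dict: "t": time; "joint_pos": joint angles; "qd": joint speeds; "effort": joint torques, N m; "ee_pos": TCP position; "eef_rot": TCP orientation; "wrist_force": force on the tool from outside, world axes, zero at the start; "torque": the same for the moment, N m; "width": opening from 0.0 (shut) to 1.0 (fully open); "grasp_force": force on a finger pad.
Only numpy, scipy, OpenCV 4.12 (cv2) and the standard library are available. Lean on these libraries where they do the work, as an engineer would, in place of code of your own. Each camera call takes 0.05 s, during which the arm holds its last target. There are 200 camera calls.

## Working session

There is one attempt and no reset: what is moved stays moved. The work goes in short steps, Python scripts to look and compute and a tool call to move; the robot and the scene stay as the last step left them, time stands still between calls to the robot, and variables do not carry over. Pictures are saved under pics/ and viewed, at most 10 in all, crops included, and the job is handed in when it is done.

Besides the shell and the picture viewer there is one more tool, called after "Request:" in YAML: its name, and indented under it one key for each argument. jog_arm: Moves the arm, as the interface text tells. Its arguments: {"type":"object","properties":{"targets":{"type":"array"},"force":{"type":"number"}},"required":["targets"]}

```bash
mkdir -p pics
cat > h.py <<'E'
import numpy as np, cv2
from station import get_obs, camera, get_calibration, order
def cloud(name):
    im,d=camera(name); c=get_calibration(name); K=np.array(c["camera_matrix"]); E=np.array(c["extrinsics"])
    v,u=np.mgrid[0:480,0:640]
    p=np.stack([(u-K[0,2])/K[0,0]*d, -(v-K[1,2])/K[1,1]*d, -d],-1)
    w=(p-E[:3,3])@E[:3,:3]
    w[d==0]=np.nan
    return im,d,w
E
python3 - <<'E'
from h import *
o=get_obs(); print(o['t'],o['ee_pos'],np.round(o['eef_rot'],3).tolist(),o['width'])
for n in("side","top"):
    im,d,w=cloud(n); cv2.imwrite(f"pics/{n}0.png",im[:,:,::-1]); np.savez(f"{n}0.npz",im=im,w=w)
    c=get_calibration(n);E=np.array(c["extrinsics"]);print(n,c["camera_matrix"],-E[:3,:3].T@E[:3,3],(d==0).mean())
E
```

```text
0.0 [0.19243627 0.69851942 0.2304008 ] [[-0.964, 0.266, -0.0], [0.266, 0.964, -0.002], [-0.0, -0.002, -1.0]] 1.0047586500997692
side [[543.41956706   0.         322.97498245]
 [  0.         543.41956706 231.008766  ]
 [  0.           0.           1.        ]] [ 0.19528267 -1.0573174   0.88222137] 0.004059244791666666
top [[458.73521737   0.         327.27239731]
 [  0.         458.73521737 239.04227125]
 [  0.           0.           1.        ]] [ 0.30029749 -0.00649051  1.23895812] 0.0039453125
```

View pics/side0.png

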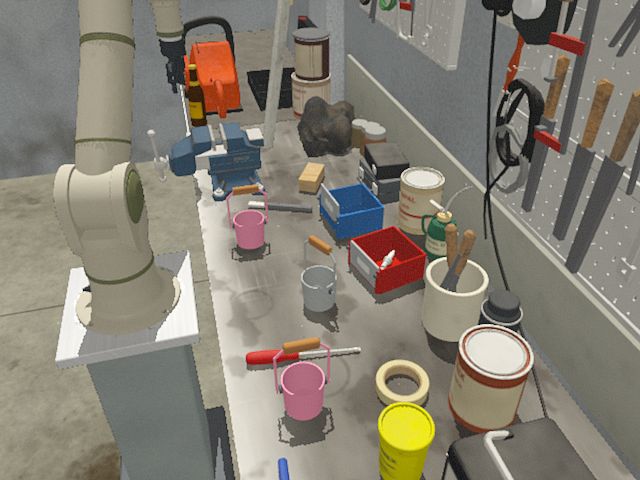

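View pics/top0.png

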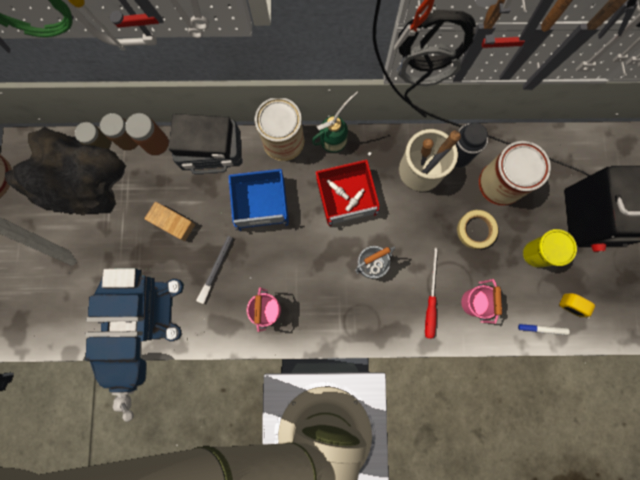

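The side view shows the steel bucket at (319,288) with its bail tilted, its grip at (320,244), the blue bin at (351,212) and pink decoys at (249,230) and (303,390). The top view has the bucket at (374,262), the blue bin at (258,198), and its gate along (262,221).

Run:
```python
from h import *
def reg(f,u0,u1,v0,v1):
    z=np.load(f); return z['im'][v0:v1,u0:u1].astype(int),z['w'][v0:v1,u0:u1]
def rect(P):
    r=cv2.minAreaRect((P[:,:2]*1000).astype(np.float32)); return r, (cv2.boxPoints(r)).round().tolist()
for n,b in(("top",(345,405,235,290)),("side",(295,345,230,315))):
    im,w=reg(n+"0.npz",*b); 
    h=cv2.cvtColor(im.astype(np.uint8),cv2.COLOR_RGB2HSV)
    m=(h[...,1]>110)&(h[...,0]<25)&(h[...,2]>60)&(w[...,2]>.08)
    P=w[m]; print(n,"grip",m.sum(),np.median(P,0),P.mean(0),P.max(0),P.min(0)); print(rect(P))
    m2=(w[...,2]>.066)&(w[...,2]<.082)&~m; P=w[m2]; print("rim",m2.sum(), cv2.minEnclosingCircle((P[:,:2]*1000).astype(np.float32)),np.median(P,0))
for n,b in(("top",(222,298,160,235)),("side",(310,395,175,245))):
    im,w=reg(n+"0.npz",*b); h=cv2.cvtColor(im.astype(np.uint8),cv2.COLOR_RGB2HSV)
    blue=(h[...,0]>100)&(h[...,0]<125)&(h[...,1]>130)
    P=w[blue&(w[...,2]>.066)&(w[...,2]<.085)]; print(n,"bin rim",len(P),rect(P))
    g=(h[...,1]<70)&(w[...,2]>.04)&(w[...,2]<.13); P=w[g]; 
    print("gate",len(P),rect(P),np.percentile(P[:,2],[50,80,90,95,98,100]))
    if n=="top": print(rect(P[P[:,2]>np.percentile(P[:,2],50)]))
```

```text
top grip 146 [ 0.43583356 -0.12768386  0.17180087] [ 0.43544928 -0.12751288  0.17173449] [ 0.45302414 -0.09792507  0.17656835] [ 0.41774206 -0.15732036  0.16461872]
(((436.0733947753906, -128.08206176757812), (13.12678337097168, 64.81825256347656), 27.598983764648438), [[415.0, -102.0], [445.0, -160.0], [457.0, -154.0], [427.0, -96.0]])
rim 136 ((431.64080810546875, -129.3175048828125), 49.54256057739258) [ 0.43391461 -0.1326628   0.07324926]
side grip 198 [ 0.43653225 -0.13558953  0.16853428] [ 0.43667512 -0.13506863  0.16734093] [ 0.45597248 -0.10255423  0.17347483] [ 0.41905909 -0.16206982  0.15733037]
(((437.6885681152344, -131.1757049560547), (16.524402618408203, 63.46516418457031), 26.674423217773438), [[416.0, -107.0], [445.0, -163.0], [459.0, -156.0], [431.0, -99.0]])
rim 252 ((432.58343505859375, -132.91812133789062), 51.656410217285156) [ 0.43247951 -0.12816814  0.07126135]
top bin rim 352 (((605.4169921875, 169.3419189453125), (139.02587890625, 142.04669189453125), 6.735048770904541), [[528.0, 232.0], [545.0, 91.0], [683.0, 107.0], [666.0, 248.0]])
gate 420 (((624.9188842773438, 181.3074493408203), (195.1125946044922, 158.9545440673828), 6.188328266143799), [[519.0, 250.0], [536.0, 92.0], [730.0, 113.0], [713.0, 271.0]]) [0.07674774 0.10443747 0.10586902 0.10712951 0.10867998 0.11121139]
(((540.8865356445312, 161.54623413085938), (7.00933837890625, 122.36476135253906), 6.24221134185791), [[531.0, 222.0], [544.0, 100.0], [551.0, 101.0], [538.0, 223.0]])
side bin rim 277 (((608.0697631835938, 166.25985717773438), (138.1977081298828, 151.1951141357422), 5.116376876831055), [[533.0, 235.0], [546.0, 85.0], [684.0, 97.0], [670.0, 248.0]])
gate 851 (((601.704833984375, 171.6682891845703), (393.5518798828125, 185.413330078125), 51.20021057128906), [[406.0, 76.0], [551.0, -40.0], [797.0, 267.0], [653.0, 383.0]]) [0.06952727 0.08716651 0.09650432 0.10284063 0.10476392 0.10811209]
```

Request:
jog_arm:
  targets:
    - [85, [28, -27, 9], [0, 0, 0]]
    - [85, [28, -27, 9], [0, 0, 0]]
    - [85, [28, -27, 9], [0, 0, 0]]
    - [85, [28, -27, 9], [0, 0, 0]]
    - [85, [28, -27, 9], [0, 0, 0]]
    - [85, [28, -27, 9], [0, 0, 0]]
    - [85, [28, -27, 9], [0, 0, 0]]
    - [85, [28, -27, 9], [0, 0, 0]]
    - [60, [8, -37, 0], [0, 0, -4]]
    - [60, [8, -37, 0], [0, 0, -4]]
    - [60, [8, -37, 0], [0, 0, -4]]
    - [60, [8, -37, 0], [0, 0, -4]]
    - [60, [8, -37, 0], [0, 0, -4]]
    - [60, [8, -37, 0], [0, 0, -4]]
    - [60, [8, -37, 0], [0, 0, -4]]
    - [60, [8, -37, 0], [0, 0, -4]]
    - [60, [0, -37, 0], [0, 0, -4]]
    - [60, [0, -37, 0], [0, 0, -4]]
    - [60, [0, -37, 0], [0, 0, -4]]
    - [60, [0, 0, 0], [0, 0, -3]]

```text
t: 2.1
ee_pos: [0.48, 0.0708, 0.3034]
eef_rot: [[-0.455, 0.89, -0.0], [0.89, 0.455, -0.001], [-0.001, -0.001, -1.0]]
wrist_force: [0.1, 0.2, 0.1]
width: 0.701
grasp_force: 0.0
```

Request:
jog_arm:
  targets:
    - [50, [-7, -33, 0], [0, 0, 0]]
    - [50, [-7, -33, 0], [0, 0, 0]]
    - [50, [-7, -34, 0], [0, 0, 0]]
    - [50, [-7, -34, 0], [0, 0, 0]]
    - [50, [-7, -34, 0], [0, 0, 0]]
    - [50, [-8, -33, 0], [0, 0, 0]]
    - [50, [0, 0, -30], [0, 0, 0]]
    - [50, [0, 0, -30], [0, 0, 0]]
    - [50, [0, 0, -30], [0, 0, 0]]
    - [50, [0, 0, 0], [0, 0, 0]]

```text
t: 3.1
ee_pos: [0.4356, -0.1247, 0.2107]
eef_rot: [[-0.463, 0.886, -0.006], [0.886, 0.463, 0.0], [0.003, -0.005, -1.0]]
wrist_force: [-1.3, 1.0, -0.2]
width: 0.586
grasp_force: 0.0
```

Run:
```python
from h import *
o=get_obs();print(o['ee_pos'])
im,d,w=cloud("side"); cv2.imwrite("pics/s1.png",cv2.resize(im[190:330,250:410,::-1],None,fx=4,fy=4))
```

```text
[ 0.43556684 -0.12465066  0.21066113]
```

View pics/s1.png

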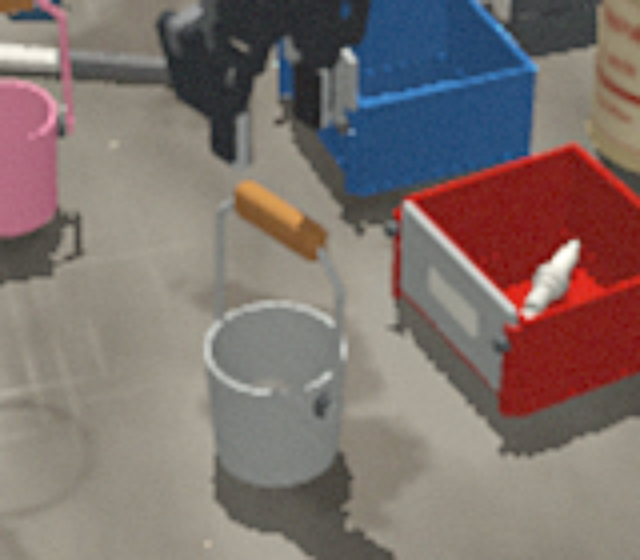

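The crop shows the grip centred at (280,218), with the open fingers at (235,150) and (340,110) above and either side of it, so they are aligned for the descent.

Request:
jog_arm:
  force: 60
  targets:
    - [50, [1, -5, -20], [0, 0, 0]]
    - [50, [0, 0, -25], [0, 0, 0]]
    - [50, [0, 0, -15], [0, 0, 0]]
    - [50, [0, 0, -7], [0, 0, 0]]
    - [50, [0, 0, 0], [0, 0, 0]]
    - [0, [0, 0, 0], [0, 0, 0]]
    - [0, [0, 0, 0], [0, 0, 0]]
    - [0, [0, 0, 0], [0, 0, 0]]
    - [0, [0, 0, 0], [0, 0, 0]]
    - [0, [0, 0, 0], [0, 0, 0]]
    - [0, [0, 0, 0], [0, 0, 0]]
    - [0, [0, 0, 0], [0, 0, 0]]
    - [0, [0, 0, 0], [0, 0, 0]]

```text
t: 4.45
ee_pos: [0.4382, -0.1305, 0.1473]
eef_rot: [[-0.463, 0.887, 0.001], [0.887, 0.463, -0.0], [-0.0, 0.0, -1.0]]
wrist_force: [-3.5, -1.2, 11.4]
width: 0.15
grasp_force: 58.3
```

Request:
jog_arm:
  targets:
    - [0, [0, 0, 5], [0, 0, 0]]
    - [0, [0, 0, 10], [0, 0, 0]]
    - [0, [0, 0, 20], [0, 0, 0]]
    - [0, [0, 0, 25], [0, 0, 0]]
    - [0, [0, 0, 25], [0, 0, 0]]
    - [0, [0, 0, 15], [0, 0, 0]]
    - [0, [0, 0, 8], [0, 0, 0]]
    - [0, [0, 8, 0], [0, 0, -1]]
    - [0, [0, 16, 0], [0, 0, -1]]
    - [0, [0, 24, 0], [0, 0, -2]]
    - [0, [0, 24, 0], [0, 0, -2]]
    - [0, [0, 24, 0], [0, 0, -2]]
    - [0, [0, 24, 0], [0, 0, -2]]
    - [0, [0, 24, 0], [0, 0, -2]]
    - [0, [0, 24, 0], [0, 0, -2]]
    - [0, [2, 24, 0], [0, 0, -2]]
    - [0, [4, 24, 0], [0, 0, -2]]
    - [0, [6, 24, 0], [0, 0, -2]]
    - [0, [8, 24, 0], [0, 0, -1]]
    - [0, [6, 21, 0], [0, 0, 0]]

```text
t: 6.45
ee_pos: [0.4644, 0.1564, 0.2541]
eef_rot: [[-0.115, 0.993, -0.001], [0.993, 0.115, -0.0], [-0.0, -0.001, -1.0]]
wrist_force: [-0.3, -0.9, -5.4]
width: 0.154
grasp_force: 58.9
```

Request:
jog_arm:
  targets:
    - [0, [4, 0, 0], [0, 0, 0]]
    - [0, [4, 0, 0], [0, 0, 0]]
    - [0, [4, 0, 0], [0, 0, 0]]
    - [0, [0, 0, 0], [0, 0, 0]]
    - [0, [0, 0, 0], [0, 0, 0]]
    - [0, [0, 0, 0], [0, 0, 0]]
    - [0, [0, 0, 0], [0, 0, 0]]
    - [0, [0, 0, 0], [0, 0, 0]]

```text
t: 7.25
ee_pos: [0.4764, 0.1549, 0.2543]
eef_rot: [[-0.115, 0.993, -0.0], [0.993, 0.115, 0.0], [0.0, -0.0, -1.0]]
wrist_force: [-1.6, -0.1, -5.3]
width: 0.152
grasp_force: 58.5
```

Run:
```python
from h import *
im,d,w=cloud("side"); cv2.imwrite("pics/s2.png",cv2.resize(im[130:290,230:420,::-1],None,fx=4,fy=4,interpolation=cv2.INTER_CUBIC)[:600,:760])
b=w[175:245,300:395]; 
# gate face/top and bucket rim in gate frame
a=np.radians(6.5); ex=np.array([np.cos(a),np.sin(a)]); ey=np.array([-ex[1],ex[0]]); C=np.array([.540,.1615])
x=(w[...,:2]-C)@ex; y=(w[...,:2]-C)@ey; z=w[...,2]
for n in("side","top"):
    if n=="top": im,d,w=cloud("top"); x=(w[...,:2]-C)@ex; y=(w[...,:2]-C)@ey; z=w[...,2]; cv2.imwrite("pics/t2.png",cv2.resize(im[150:300,180:340,::-1],None,fx=4,fy=4))
    m=(abs(x)<.010)&(abs(y)<.065)&(z>.07)&(z<.125); print(n,"gate",m.sum(),np.percentile(x[m],[5,50,95]),np.percentile(z[m],[50,90,98]),np.percentile(y[m],[2,98]))
    m=(x<-.012)&(x>-.12)&(abs(y)<.07)&(z>.08)&(z<.2); print("bucket",m.sum(),np.percentile(x[m],[2,98]),np.percentile(y[m],[2,98]),np.percentile(z[m],[2,50,98]))
```

```text
side gate 242 [-0.0008454   0.00092022  0.0040096 ] [0.08940611 0.10350397 0.10653261] [-0.06393661  0.05961224]
bucket 1047 [-0.10537285 -0.03060821] [-0.04827334  0.04262753] [0.10813457 0.15573732 0.18353463]
top gate 119 [-0.00245429 -0.00109099  0.00311115] [0.09600723 0.10718877 0.1086565 ] [-0.06175825 -0.00285366]
bucket 483 [-0.10768445 -0.03541341] [-0.04607163  0.01281912] [0.10610163 0.12315473 0.18255145]
```

View pics/s2.png

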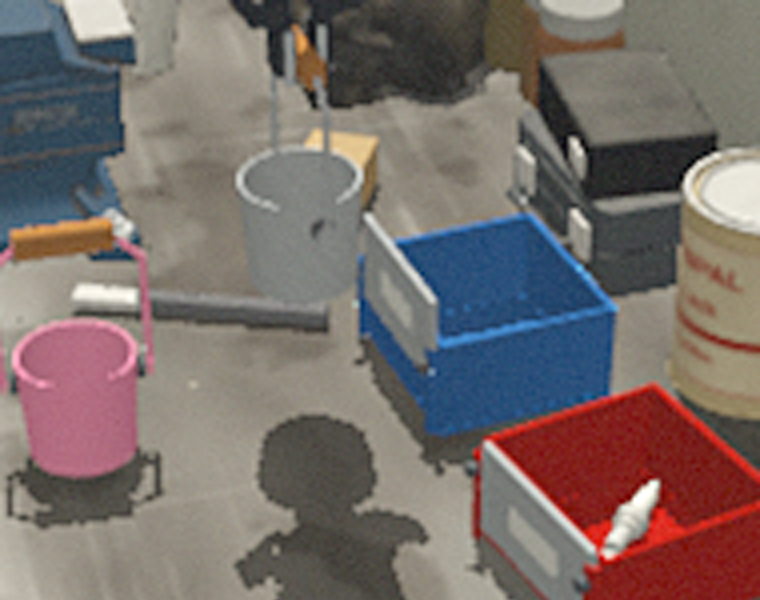

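The bucket hangs level at (300,225) of the crop with its foot near the top edge of the blue bin's gate, which runs (368,215) to (435,300). Both cameras give that edge at about 106 mm.

Request:
jog_arm:
  targets:
    - [0, [0, 0, -10], [0, 0, 0]]
    - [0, [0, 0, -11], [0, 0, 0]]
    - [0, [7, 0.8, 0], [0, 0, 0]]
    - [0, [7, 0.8, 0], [0, 0, 0]]
    - [0, [6, 0.7, 0], [0, 0, 0]]
    - [0, [5, 0.6, 0], [0, 0, 0]]
    - [0, [5, 0.6, 4], [0, 0, 0]]
    - [0, [5, 0.6, 4], [0, 0, 0]]
    - [0, [5, 0.6, 3], [0, 0, 0]]
    - [0, [6, 0.7, 2], [0, 0, 0]]
    - [0, [6, 0.7, 2], [0, 0, 0]]
    - [0, [7, 0.8, 1], [0, 0, 0]]
    - [0, [0, 0, 0], [0, 0, 0]]
    - [0, [0, 0, 0], [0, 0, 0]]

```text
t: 8.75
ee_pos: [0.5358, 0.1619, 0.2493]
eef_rot: [[-0.115, 0.993, 0.0], [0.993, 0.115, 0.0], [0.0, 0.0, -1.0]]
wrist_force: [-1.3, 0.5, -1.3]
width: 0.151
grasp_force: 59.9
```

Run:
```python
from h import *
im,d,w=cloud("side"); cv2.imwrite("pics/s3.png",cv2.resize(im[130:290,230:420,::-1],None,fx=4,fy=4,interpolation=cv2.INTER_CUBIC)[:600,:760])
```

```text
(no output)
```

View pics/s3.png

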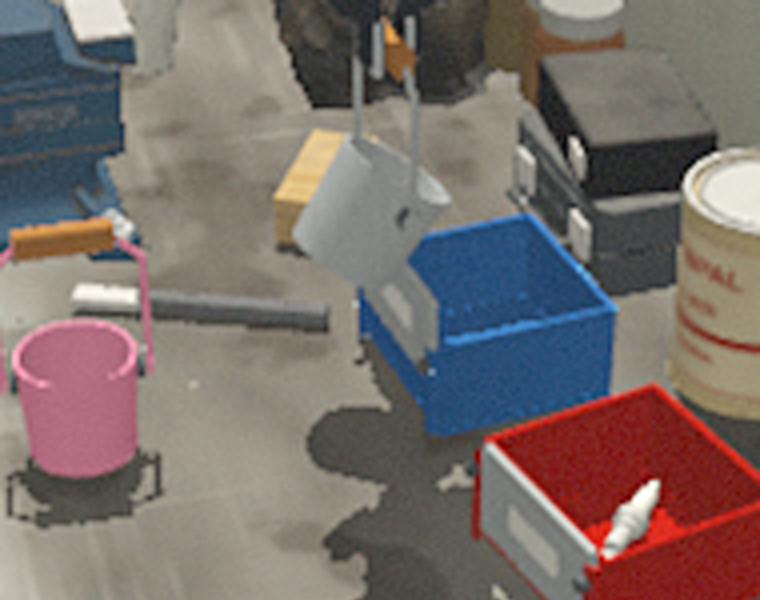

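The bucket is tipped about 40° (centre at (370,215)) and rests on the gate below its pivots. I'll continue along the arc.

Request:
jog_arm:
  targets:
    - [0, [6, 0.7, 0], [0, 0, 0]]
    - [0, [6, 0.7, 0], [0, 0, 0]]
    - [0, [6, 0.7, -1], [0, 0, 0]]
    - [0, [6, 0.7, -2], [0, 0, 0]]
    - [0, [6, 0.7, -3], [0, 0, 0]]
    - [0, [6, 0.7, -3], [0, 0, 0]]
    - [0, [4, 0.5, -4], [0, 0, 0]]
    - [0, [4, 0.5, -4], [0, 0, 0]]
    - [0, [5, 0.6, -5], [0, 0, 0]]
    - [0, [3, 0.3, -6], [0, 0, 0]]
    - [0, [3, 0.3, -6], [0, 0, 0]]
    - [0, [2, 0.2, -5], [0, 0, 0]]
    - [0, [1, 0.1, -6], [0, 0, 0]]
    - [0, [1, 0.1, -6], [0, 0, 0]]
    - [0, [0, 0, -7], [0, 0, 0]]
    - [0, [0, 0, 0], [0, 0, 0]]
    - [0, [0, 0, 0], [0, 0, 0]]
    - [0, [0, 0, 0], [0, 0, 0]]
    - [0, [0, 0, 0], [0, 0, 0]]
    - [0, [0, 0, 0], [0, 0, 0]]

```text
t: 10.8
ee_pos: [0.5951, 0.1689, 0.1904]
eef_rot: [[-0.115, 0.993, 0.001], [0.993, 0.115, -0.0], [-0.0, 0.001, -1.0]]
wrist_force: [6.0, 0.5, -2.0]
width: 0.151
grasp_force: 59.0
```

Run:
```python
from h import *
im,d,w=cloud("side"); im2,_,_=cloud("top")
a=cv2.resize(im[130:290,250:390],(525,600)); b=cv2.resize(im2[150:300,225:294],(275,600))
cv2.imwrite("pics/s4.png",np.hstack([a,b])[...,::-1])
```

```text
(no output)
```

View pics/s4.png

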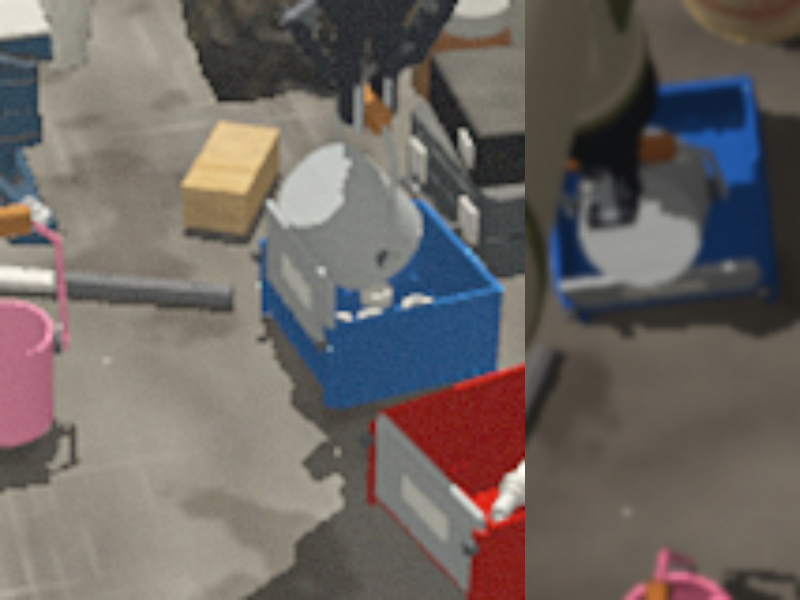

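The bucket is tipped to about 140° over the gate, and at least four nuts lie in the bin around (375,305). I'll retrace the arc.

Request:
jog_arm:
  targets:
    - [0, [0, 0, 0], [0, 0, 0]]
    - [0, [0, 0, 0], [0, 0, 0]]
    - [0, [0, 0, 7], [0, 0, 0]]
    - [0, [-1, -0.1, 6], [0, 0, 0]]
    - [0, [-1, -0.1, 6], [0, 0, 0]]
    - [0, [-2, -0.2, 5], [0, 0, 0]]
    - [0, [-3, -0.3, 6], [0, 0, 0]]
    - [0, [-3, -0.3, 6], [0, 0, 0]]
    - [0, [-5, -0.6, 5], [0, 0, 0]]
    - [0, [-4, -0.5, 4], [0, 0, 0]]
    - [0, [-4, -0.5, 4], [0, 0, 0]]
    - [0, [-6, -0.7, 3], [0, 0, 0]]
    - [0, [-6, -0.7, 3], [0, 0, 0]]
    - [0, [-6, -0.7, 2], [0, 0, 0]]
    - [0, [-6, -0.7, 1], [0, 0, 0]]
    - [0, [-6, -0.7, 0], [0, 0, 0]]
    - [0, [-6, -0.7, 0], [0, 0, 0]]
    - [0, [-7, -0.8, -1], [0, 0, 0]]
    - [0, [-6, -0.7, -1], [0, 0, 0]]
    - [0, [-6, -0.7, -2], [0, 0, 0]]

```text
t: 12.9
ee_pos: [0.5162, 0.1596, 0.2452]
eef_rot: [[-0.115, 0.993, 0.0], [0.993, 0.115, 0.0], [-0.0, 0.0, -1.0]]
wrist_force: [-0.1, -1.0, -1.9]
width: 0.152
grasp_force: 59.0
```

Request:
jog_arm:
  targets:
    - [0, [-5, -0.6, -3], [0, 0, 0]]
    - [0, [-5, -0.6, -3], [0, 0, 0]]
    - [0, [-5, -0.6, -3], [0, 0, 0]]
    - [0, [-5, -0.6, 0], [0, 0, 0]]
    - [0, [-6, -0.7, 0], [0, 0, 0]]
    - [0, [-7, -0.8, 0], [0, 0, 0]]
    - [0, [-7, -0.8, 0], [0, 0, 0]]
    - [0, [-7, -0.8, 0], [0, 0, 0]]
    - [0, [-4, 0, 0], [0, 0, 0]]
    - [0, [0, 0, 0], [0, 0, 0]]
    - [0, [0, 0, 0], [0, 0, 0]]
    - [0, [0, 0, 0], [0, 0, 0]]
    - [0, [0, 0, 0], [0, 0, 0]]

```text
t: 14.2
ee_pos: [0.4658, 0.1542, 0.2363]
eef_rot: [[-0.115, 0.993, 0.0], [0.993, 0.115, -0.0], [-0.0, 0.0, -1.0]]
wrist_force: [-1.4, 0.7, -2.5]
width: 0.149
grasp_force: 59.0
```

Run:
```python
from h import *
im,d,w=cloud("side"); im2,_,_=cloud("top")
a=cv2.resize(im[130:290,250:390],(525,600)); b=cv2.resize(im2[150:300,225:294],(275,600))
cv2.imwrite("pics/s5.png",np.hstack([a,b])[...,::-1])
```

```text
(no output)
```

View pics/s5.png

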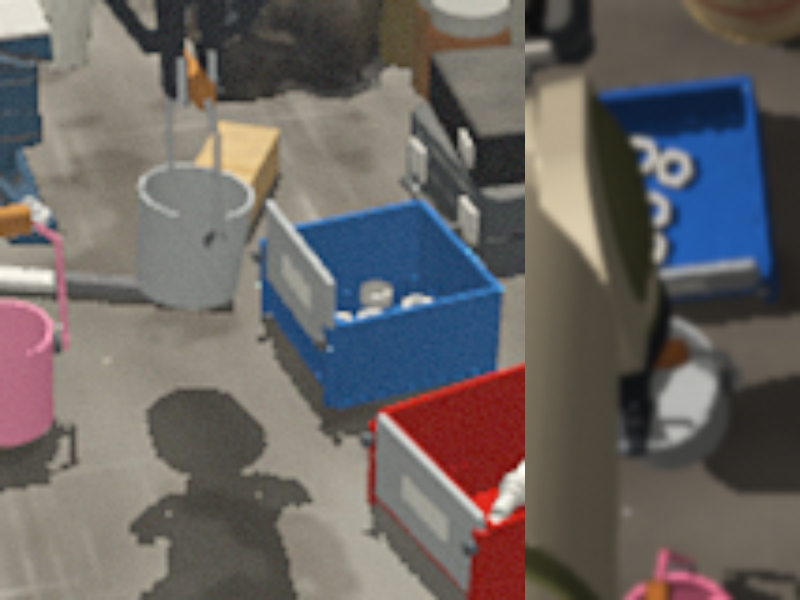

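The bucket hangs upright and empty. Five nuts show across the two views (four in the top view, the fifth under the arm's shadow), and the wrist load fell by about 3 N. I'm carrying the bucket back to its clear starting spot.

Request:
jog_arm:
  targets:
    - [0, [-2, -8, 0], [0, 0, 1]]
    - [0, [-3, -16, 0], [0, 0, 2]]
    - [0, [-3, -24, 0], [0, 0, 2]]
    - [0, [-3, -24, 0], [0, 0, 2]]
    - [0, [-3, -24, 0], [0, 0, 2]]
    - [0, [-3, -24, 0], [0, 0, 2]]
    - [0, [-3, -24, 0], [0, 0, 2]]
    - [0, [-3, -24, 0], [0, 0, 2]]
    - [0, [-3, -24, 0], [0, 0, 2]]
    - [0, [0, -24, 0], [0, 0, 2]]
    - [0, [0, -24, 0], [0, 0, 2]]
    - [0, [0, -22, 0], [0, 0, 0]]
    - [0, [0, -14, 0], [0, 0, 0]]
    - [0, [0, -8, 0], [0, 0, 0]]
    - [0, [0, 0, 0], [0, 0, 0]]
    - [0, [0, 0, -15], [0, 0, 0]]
    - [0, [0, 0, -20], [0, 0, 0]]
    - [0, [0, 0, -20], [0, 0, 0]]
    - [0, [0, 0, -15], [0, 0, 0]]
    - [0, [0, 0, -8], [0, 0, 0]]

```text
t: 16.3
ee_pos: [0.4391, -0.1288, 0.1572]
eef_rot: [[-0.465, 0.886, -0.002], [0.886, 0.465, 0.0], [0.001, -0.001, -1.0]]
wrist_force: [-0.0, 0.8, -2.9]
width: 0.152
grasp_force: 59.1
```

Request:
jog_arm:
  targets:
    - [0, [0, 0, -3], [0, 0, 0]]
    - [0, [0, 0, -3], [0, 0, 0]]
    - [0, [0, 0, -2], [0, 0, 0]]
    - [0, [0, 0, -2], [0, 0, 0]]
    - [0, [0, 0, 0], [0, 0, 0]]
    - [0, [0, 0, 0], [0, 0, 0]]

```text
t: 16.9
ee_pos: [0.4383, -0.1305, 0.1488]
eef_rot: [[-0.462, 0.887, -0.001], [0.887, 0.462, -0.0], [0.0, -0.001, -1.0]]
wrist_force: [-4.3, -2.9, 6.5]
width: 0.151
grasp_force: 61.3
```

Request:
jog_arm:
  targets:
    - [0, [0, 0, 1], [0, 0, 0]]
    - [0, [0, 0, 0], [0, 0, 0]]
    - [20, [0, 0, 0], [0, 0, 0]]
    - [30, [0, 0, 0], [0, 0, 0]]
    - [45, [0, 0, 0], [0, 0, 0]]
    - [50, [0, 0, 0], [0, 0, 0]]
    - [50, [0, 0, 0], [0, 0, 0]]
    - [50, [0, 0, 10], [0, 0, 0]]
    - [50, [0, 0, 20], [0, 0, 0]]
    - [50, [0, 0, 30], [0, 0, 0]]
    - [50, [0, 0, 40], [0, 0, 0]]
    - [50, [0, 0, 40], [0, 0, 0]]
    - [50, [0, -30, 0], [0, 0, 0]]
    - [50, [0, -30, 0], [0, 0, 0]]
    - [50, [0, -30, 0], [0, 0, 0]]
    - [50, [0, -30, 0], [0, 0, 0]]
    - [50, [0, -30, 0], [0, 0, 0]]
    - [50, [0, -30, 0], [0, 0, 0]]
    - [50, [0, 0, 0], [0, 0, 0]]
    - [50, [0, 0, 0], [0, 0, 0]]

```text
t: 18.9
ee_pos: [0.4391, -0.3101, 0.2896]
eef_rot: [[-0.462, 0.887, -0.0], [0.887, 0.462, 0.0], [0.0, -0.0, -1.0]]
wrist_force: [-0.4, 0.5, -0.4]
width: 0.586
grasp_force: 0.0
```

Run:
```python
from h import *
im,d,w=cloud("side"); im2,_,_=cloud("top")
a=cv2.resize(im[150:450,220:440],(440,600)); b=cv2.resize(im2[150:350,220:340],(360,600))
cv2.imwrite("pics/s6.png",np.hstack([a,b])[...,::-1])
```

```text
(no output)
```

View pics/s6.png

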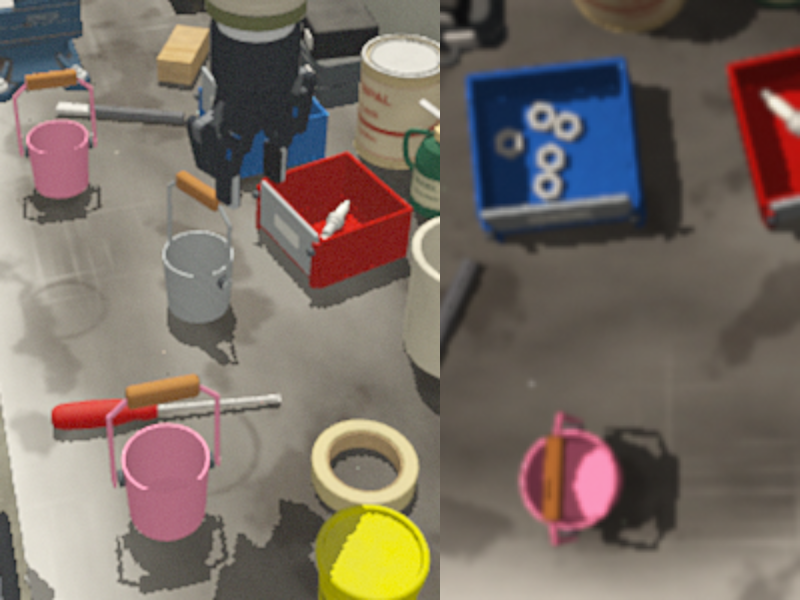

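All five nuts lie in the blue bin (top view, (510,145) to (568,125)). The bucket stands upright and released at (198,275), and nothing else has moved.

```bash
python3 -c "
from station import order; print(order.job_done())"
```

```text
the job is handed in; nothing more can be done
None
```

I poured all five nuts into the blue bin over its gate (top edge about 106 mm), set the empty bucket back upright at its starting spot, let go, and handed the job in at about 19 s with nothing else seen to have moved.

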